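Tip the muddler out of its case and lay it on the board

TASK

The muddler is hidden inside the green square case that lies on the worktop. Pick up the case and tip it mouth-down, low over the worktop, so that the muddler slides part of the way out, then lay the case flat on the worktop and let go of it with 3 to 10 cm of the muddler's handle sticking out of the mouth. Now take the muddler by that end, draw it out of the lying case and lay it down gently, flat and wholly on the chopping board; leave the case lying empty on the worktop and do not disturb the lime, lemon, cup or salt shaker.

Things in the scene. Friction and masses are not known exactly. Their poses are not given: they have to be found in the camera images.
- case: Loose green plastic square tube, white band round its open mouth, ribs on top near the closed end; 185 long x 36 x 36 mm, 0.26 kg. Walls and closed end 5 mm thick, bore 26 x 26 mm, 180 mm deep. Origin: centre of the underside as it lies; x axis along the tube to the mouth (at x = +92.5 mm), z up. Starts lying flat, mouth roughly to the robot's left.
- case_mouth (a point): Centre of the case's open mouth (in the plane of the end face, 18 mm above the underside); axes as case. With the mouth tipped down, the muddler stays put in the bore below about 15 degrees and slides freely above about 28 degrees, all the way out unless something stops it; the worktop close under the mouth stops it.
- muddler: Loose pale wooden bar, 150 x 20 x 20 mm, 0.08 kg, 8 mm dark rubber bumper on its handle end (18 x 18 mm), black head with steel band at the other. Starts in the case on the bore's lower wall (underside 5 mm above the case's), handle end towards the mouth and 5 to 28 mm inside it. Origin: centre of its underside; x axis along it to the handle end.
- muddler_handle (a point): Centre of the muddler's handle end face (x = +75 mm, 10 mm above its underside); axes as muddler.
- muddler_head (a point): Centre of the end face of the muddler's head, the other end (x = -75 mm, 10 mm above its underside); axes as muddler.
- board: Wooden chopping board lying fixed on the worktop on the robot's left, 200 (its x) x 300 (its y) x 22 mm high. Origin: centre of its underside, z up. Keep the arm clear of the 0.30 m high cooler box behind it (x from 0.63 m, y 0.04 to 0.34 m) and of the wall cabinets above.
- lime: Lime, 52 x 45 x 45 mm, loose bystander. Origin: centre of its underside.
- lemon: Lemon, 83 x 58 x 58 mm, loose bystander. Origin: centre of its underside.
- green_cup: Small green cup with a handle, 65 x 94 x 52 mm, loose bystander. Origin: centre of its underside.
- salt_shaker: Clear salt shaker with a grey top, 44 x 44 x 90 mm, loose bystander. Origin: centre of its underside.

How it is judged (in metres and radians):
On the way, in this order (a step that is already met when the one before it is completed fails the run):
1. The case is lifted at its closed end or bodily and tipped mouth-down by at least 15 degrees, the muddler still in it (angle between case's own x axis and vertical above 1.833 rad and distance between muddler_handle and case_mouth below 0.11 m), for 0.1 s.
2. The case lies flat and still on the worktop, let go, with 25 to 105 mm of the muddler sticking out of its mouth (angle between case's own z axis and vertical below 0.1 rad and height (world z) of case between -0.005 and 0.008 m and linear speed of each of case, muddler below 0.02 m/s and contact force between the fingers and case below 0.1 N and x of muddler_handle in the frame of case between 0.1175 and 0.1975 m and angle between the x axis of muddler and the x axis of case, either way round below 0.25 rad), for 0.2 s.
3. The muddler is held in the fingers, drawn wholly out of the case, which still lies flat on the worktop (contact force between the fingers and muddler above 0.5 N and (x of muddler_head in the frame of case above 0.0925 m or z of muddler_head in the frame of case above 0.06 m) and angle between case's own z axis and vertical below 0.1 rad and height (world z) of case between -0.005 and 0.008 m), for 0.1 s.
At the end, for the whole second after the job is handed in: The muddler lies still on the chopping board, centres of both ends within its outline and 26 to 40 mm above the worktop; the empty case lies still on the worktop on its underside, within 0.1 rad of flat; the robot has let go of both (x of muddler_handle in the frame of board between -0.1 and 0.1 m and x of muddler_head in the frame of board between -0.1 and 0.1 m and y of muddler_handle in the frame of board between -0.15 and 0.15 m and y of muddler_head in the frame of board between -0.15 and 0.15 m and z of muddler_handle in the frame of board between 0.026 and 0.04 m and z of muddler_head in the frame of board between 0.026 and 0.04 m and linear speed of each of muddler, case below 0.02 m/s and contact force between the fingers and muddler below 0.1 N and angle between case's own z axis and vertical below 0.1 rad and height (world z) of case between -0.005 and 0.008 m); the robot touches nothing.
It fails at once if The lime is moved more than 40 mm (distance of lime from where it was at the start of the episode above 0.04 m).
It fails at once if The lemon is moved more than 40 mm (distance of lemon from where it was at the start of the episode above 0.04 m).
It fails at once if The green cup is moved more than 40 mm (distance of green_cup from where it was at the start of the episode above 0.04 m).
It fails at once if The salt shaker is moved more than 40 mm (distance of salt_shaker from where it was at the start of the episode above 0.04 m).
It fails at once if The muddler is dropped onto the board (falls freely over it at more than 0.7 m/s) (linear speed of muddler above 0.7 m/s and contact force between the fingers and muddler below 0.01 N and x of muddler in the frame of board between -0.13 and 0.13 m and y of muddler in the frame of board between -0.18 and 0.18 m).
It also fails if it takes over 67 s, if anything falls off the work surface, if the arm or the gripper's body presses on something with over 40 N, if the wrist force passes 120 N, or if a joint passes its speed limit or range.

ROBOT

A 6-joint arm with a two-finger parallel gripper is mounted at the origin on a cart in front of the work surface, level with it; the furniture and walls round the work are solid. World frame = base frame: x ahead of the robot, y to its left, z up, the work surface at z = 0. Lengths are in m, angles in degrees, forces in N, time in s.
With the tool pointing down it reaches from about 0.325 to 0.775 m from the base axis. Payload 5.5 kg.
Tool frame: the origin (TCP) lies at the centre of the arm's flange, where the gripper is bolted on; the fingertips stand 182 mm ahead of it and the grasp point (between the pads) lies 163 mm ahead of it; z points along the fingers, y is the direction in which the jaws open and shut (so a half turn about z gives the same grasp; the last joint's range is limited). The gripper opens to 88 mm and grips with 3 to 60 N. Pads are 20 mm wide; open, the fingers measure 115 mm over their backs; the gripper's body (75 mm by 178 mm) begins 61 mm behind the grasp point.
Start: joints at [-72.233, 5.22, 70.514, -0, 104.267, -3.249], TCP at [0.215, -0.56, 0.405] pointing down, gripper open.
Joint ranges: [-164.24, 164.24], [-49.07, 125.15], [9.68, 141.18], [-86.29, 266.29], [3.28, 154.24], [-151.56, 151.56]. Speed limits (degrees/s): [147.25, 147.25, 172.46, 180, 180, 180].

INTERFACE

Orientations are given as [roll, pitch, yaw] about the fixed x, y, z axes, in that order (R = Rz(yaw) Ry(pitch) Rx(roll)).
In Python, from station import r gives the robot as it stands. The module is installed in compiled form; this text tells all that it offers. Calls block until the motion is done:
- r.reach(position, orientation): joint-space move of the TCP to a pose.
- r.servo_line(position, rotation=None, speed=0.15): straight line of the TCP; rotation=None keeps the orientation; speed is the mean speed in m/s.
- r.move_joints(angles): joint-space move.
- r.let_go() and r.grab(squeeze=None): open the fingers fully, or close them until they stop; squeeze is the grip in N (None keeps the last).
- r.wait(seconds).
- r.inverse_kinematics(position, orientation): joint angles nearest the present ones, or None.
- r.sense(): the state.
- r.snapshot(name): name is "scene" or "top" or "wrist"; returns a dict with "frame" (420x560x3 uint8, red, green, blue), "fx", "fy", "cx", "cy" (pixels), "R" (3x3) and "t" (3): a world point X has camera coordinates R X + t. Camera axes: x right, y down, z forward; pixel columns grow to the right and rows downward; lengths in m; the calibration is good to about 2 mm. A picture is of the moment at which its call begins. There is no depth.
A pose or a line that the arm cannot do raises r.IKError and nothing moves.
- r.hand_in(): hands the job in, once; it reports no verdict.
The state is a dict: "clock": time; "joints": joint angles; "joint_vel": joint speeds; "joint_torque": joint torques, N m; "tcp_pos": TCP position; "orientation": TCP orientation; "contact_force": force on the tool from outside, world axes, zero at the start; "torque": the same for the moment, N m; "opening": finger opening in m.
Only numpy, scipy, OpenCV 4.12 (cv2) and the standard library are available. Lean on these libraries where they do the work, as an engineer would, in place of code of your own. Each camera call takes 0.05 s, during which the arm holds its last target.

## Working session

There is one attempt and no reset: what is moved stays moved. The work goes in short steps, each a Python script; the robot and the scene stay as the last script left them, time stands still between calls to the robot, and variables do not carry over. Pictures are saved under pics/ and viewed, and the job is handed in when it is done.

```bash
ls; mkdir -p pics; cat > h.py <<'E'
import numpy as np, cv2
from station import r
def snap(n,f):
    s=r.snapshot(n); cv2.imwrite('pics/%s.png'%f, s['frame'][:,:,::-1]); np.savez('pics/%s.npz'%f, **s); return s
def ray(s,u,v,z):
    R=np.array(s['R']);t=np.array(s['t']);c=-R.T@t
    d=R.T@np.array([(u-s['cx'])/s['fx'],(v-s['cy'])/s['fy'],1.]); return c+d*(z-c[2])/d[2]
def proj(s,X):
    p=np.array(s['R'])@np.array(X)+np.array(s['t']); return np.array([s['fx']*p[0]/p[2]+s['cx'],s['fy']*p[1]/p[2]+s['cy']])
E
python3 - <<'E'
from h import *
for n in ['scene','top']:
    s=snap(n,n+'0'); print(n,-np.array(s['R']).T@s['t'],s['fx'],s['R'])
x=r.sense();print(x)
E
```

```text
pics
scene [-0.08200139  0.67252332  0.98934091] 392.26913459730616 [[-0.74467019 -0.66736643 -0.0093997 ]
 [-0.47581435  0.54070071 -0.69371713]
 [ 0.46804594 -0.51211795 -0.72018622]]
top [ 0.27609736 -0.00519142  1.43158645] 542.6807366355972 [[-1.45163169e-02 -9.99888332e-01 -3.54958544e-03]
 [-9.83069522e-01  1.49204560e-02 -1.82624463e-01]
 [ 1.82657031e-01  8.38454687e-04 -9.83176335e-01]]
{'clock': 0.1, 'joints': array([-7.22335299e+01,  5.25778416e+00,  7.05755355e+01, -2.09429257e-04,
        1.04267395e+02, -3.25097891e+00]), 'joint_vel': array([-0.13765273, -0.03411451, -0.21999848,  0.04372724,  0.00287087,
       -0.11592847]), 'joint_torque': array([ 1.29554821e-03, -4.47857988e+01, -4.07569027e+01,  6.98653073e-02,
        2.84667715e-02, -1.19483811e-04]), 'tcp_pos': array([ 0.21518009, -0.56013444,  0.40362476]), 'orientation': array([-1.79899436e+02, -5.50877351e-03,  2.10173927e+01]), 'contact_force': array([ 0.14653746, -0.62026812,  0.7143908 ]), 'torque': array([0.02599623, 0.00246222, 0.04037737]), 'opening': 0.08751629982002215}
```

View pics/scene0.png

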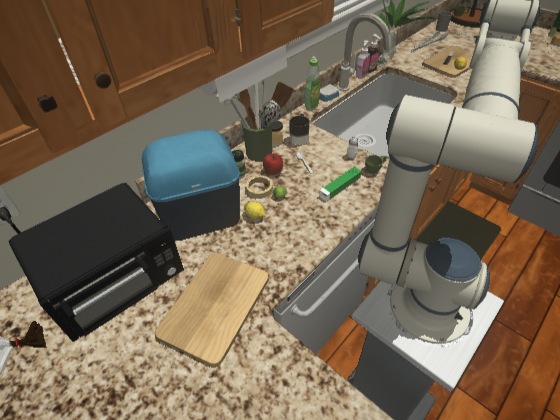

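View pics/top0.png

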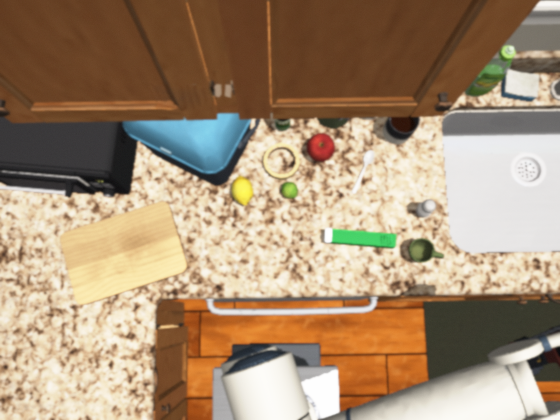

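The scene view shows the whole layout. In the top view the case runs from its mouth at about (324,236) to its closed end at (396,241). The lime is at (289,190), the lemon at (242,191), the cup at (420,250), the shaker at (425,208) and the board at about (123,252). Next I'll measure these with masks.

```bash
cat >> h.py <<'E'
def case_fit(s):
    """green+band top face -> rect corners on z=0.036"""
    hsv=cv2.cvtColor(s['frame'],cv2.COLOR_RGB2HSV)
    m=cv2.inRange(hsv,(50,150,70),(75,255,255))
    n,l,st,c=cv2.connectedComponentsWithStats(m); i=1+np.argmax(st[1:,4])
    return (l==i).astype(np.uint8),st[i]
E
python3 - <<'E'
from h import *
s=dict(np.load('pics/top0.npz'))
im=s['frame'][:,:,::-1]
cv2.imwrite('pics/c0.png',cv2.resize(im[215:265,305:455],None,fx=5,fy=5,interpolation=cv2.INTER_CUBIC))
m,st=case_fit(s); print(st)
c,_=cv2.findContours(m,0,1); rc=cv2.minAreaRect(c[0]); b=cv2.boxPoints(rc); print(b)
for p in b: print(ray(s,*p,0.036).round(4))
hsv=cv2.cvtColor(s['frame'],cv2.COLOR_RGB2HSV)
for n,p,z in [('lime',(289,190),.02),('lemon',(242,191),.03),('cup',(420,250),.04),('shaker',(425,208),.09)]: print(n,ray(s,*p,z).round(3))
m=cv2.inRange(hsv,(10,60,150),(25,150,255)); m[:,:50]=0;m[:190]=0;m[310:]=0;m[:,200:]=0
m=cv2.morphologyEx(m,cv2.MORPH_OPEN,np.ones((7,7)))
c,_=cv2.findContours(m,0,1);c=max(c,key=cv2.contourArea)
rc=cv2.minAreaRect(c);print('board',rc)
for p in cv2.boxPoints(rc): print(ray(s,*p,0.022).round(4))
E
```

```text
[333 230  62  17 753]
[[332.56097 242.04878]
 [333.66418 229.3621 ]
 [394.63794 234.66417]
 [393.53473 247.35085]]
[ 0.463  -0.1543  0.036 ]
[ 0.4962 -0.1583  0.036 ]
[ 0.4799 -0.3161  0.036 ]
[ 0.4468 -0.3114  0.036 ]
lime [ 0.607 -0.045  0.02 ]
lemon [0.604 0.08  0.03 ]
cup [ 0.438 -0.378  0.04 ]
shaker [ 0.539 -0.384  0.09 ]
board ((128.760009765625, 253.8200225830078), (96.02510070800781, 135.62307739257812), 81.8698959350586)
[0.5456 0.5761 0.022 ]
[0.5921 0.2215 0.022 ]
[0.3409 0.183  0.022 ]
[0.2972 0.5266 0.022 ]
```

View pics/c0.png

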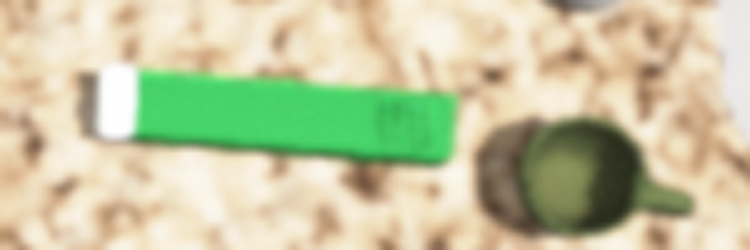

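The crop shows the band from about (324,228) to (324,243), with the closed end at (396,234) to (395,247). The board rectangle came out oversized, so I'll fit it again by its edges, and refine the case as well.

```bash
python3 - <<'E'
from h import *
s=dict(np.load('pics/top0.npz'))
a=np.array
P=lambda cx,cy:ray(s,305+cx/5-.4,215+cy/5-.4,.036)
c=[P(98,65),P(458,96),P(98,138),P(452,162)]
for q in c: print(q.round(4))
m=(c[0]+c[2])/2;e=(c[1]+c[3])/2
print('mouth',m,'end',e,'len',np.linalg.norm(m-e),'yaw',np.degrees(np.arctan2(*(m-e)[1::-1])),np.degrees(np.arctan2(*(c[0]-c[1])[1::-1])),'ctr',(m+e)/2)
print('edge',ray(s,300,297,0),ray(s,180,297,0))
im=s['frame'][:,:,::-1]
cv2.imwrite('pics/b0.png',cv2.resize(im[190:315,45:205],None,fx=5,fy=5,interpolation=cv2.INTER_CUBIC))
from scipy.spatial.transform import Rotation as Ro
def tcp(p,th,psi,g,zg=.024):
    R=Ro.from_euler('xyz',[0,th,psi],degrees=True)
    return a(p)+R.apply([g,0,zg+.163]),[180,th,psi]
for th in (0,20,35,45):
    for p in ([.42,-.2,.08],[.47,-.23,.05],[.45,-.2,.08]):
        print(th,p,r.inverse_kinematics(*tcp(p,th,88,0)))
E
```

```text
[ 0.5012 -0.1339  0.036 ]
[ 0.4821 -0.3203  0.036 ]
[ 0.4629 -0.1327  0.036 ]
[ 0.4477 -0.3152  0.036 ]
mouth [ 0.48207424 -0.13325587  0.036     ] end [ 0.46488666 -0.31775605  0.036     ] len 0.1852990202685925 yaw 84.67782787630513 84.14169104444633 ctr [ 0.47348045 -0.22550596  0.036     ]
edge [ 0.32459443 -0.06829328  0.        ] [0.32918188 0.2450463  0.        ]
0 [0.42, -0.2, 0.08] [-29.65475699 -15.0646166  103.60589203   0.          91.45872458
 -27.65475699]
0 [0.47, -0.23, 0.05] [-29.80090994  -4.76062361  97.57136281   0.          87.18926079
 -27.80090994]
0 [0.45, -0.2, 0.08] [-27.92154211 -10.59833478  99.79905391   0.          90.79928087
 -25.92154211]
20 [0.42, -0.2, 0.08] [-15.05255004 -20.23380534 109.91922047 -19.51492957  85.86637192
 -12.39543988]
20 [0.47, -0.23, 0.05] [-16.93768853  -9.82094108 104.41951784 -19.5697313   80.60631326
 -12.52884887]
20 [0.45, -0.2, 0.08] [-14.08097981 -15.16583611 105.87950326 -19.60971132  85.22278504
 -11.13184863]
35 [0.42, -0.2, 0.08] [ -4.14741788 -19.43226525 113.71251724 -35.10926622  85.26370542
   0.70143656]
35 [0.47, -0.23, 0.05] [ -7.30491814  -9.14760713 108.3318392  -35.51671021  79.44989905
   0.97821287]
35 [0.45, -0.2, 0.08] [ -3.87465302 -14.1831615  109.49424847 -35.15895472  84.57709761
   1.52017474]
45 [0.42, -0.2, 0.08] [  2.1881111  -16.50070473 115.58833092 -44.95255197  86.52051451
   9.37973318]
45 [0.47, -0.23, 0.05] [ -1.62807576  -6.38975492 110.14589697 -45.7875424   80.57917245
  10.07639067]
45 [0.45, -0.2, 0.08] [  2.04553373 -11.31170622 111.26794147 -45.01064316  85.806716
   9.89542589]
```

View pics/b0.png

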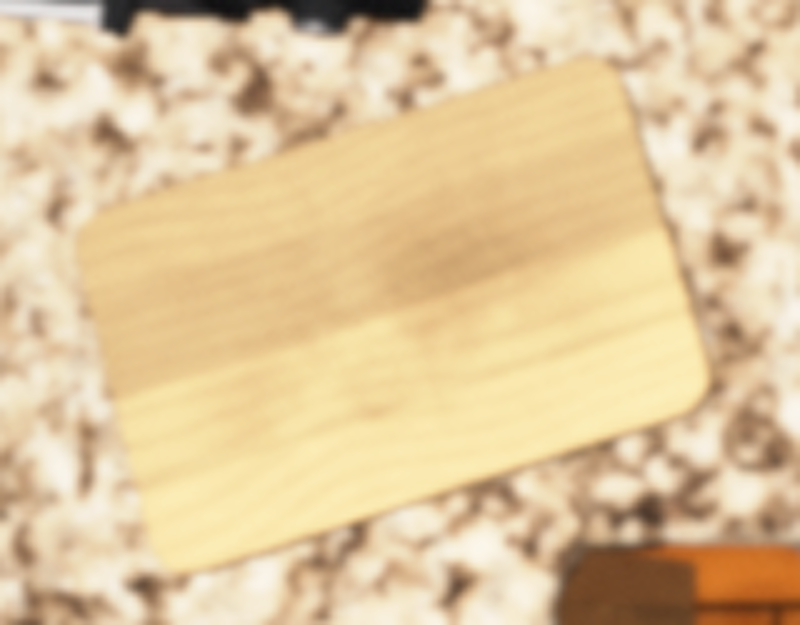

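The crop shows the board with corners at about (75,220), (622,52), (715,395) and (165,580). The case fit is consistent, with a length of 185.3 mm. I'll grasp the case bodily at its middle.

```bash
cat >> h.py <<'E'
from scipy.spatial.transform import Rotation as Ro
def tcp(p,th,psi,g,zg=.024):
    R=Ro.from_euler('xyz',[0,th,psi],degrees=True)
    return np.array(p)+R.apply([g,0,zg+.163]),[180,th,psi]
def bp(cx,cy,s,z=.022): return ray(s,45+cx/5-.4,190+cy/5-.4,z)
E
python3 - <<'E'
from h import *
s=dict(np.load('pics/top0.npz'))
b=[bp(*q,s) for q in [(75,220),(622,52),(715,395),(165,580)]]
for i in range(4): d=b[(i+1)%4]-b[i]; print(b[i].round(4),np.linalg.norm(d).round(4),np.degrees(np.arctan2(d[1],d[0])).round(1))
print('ctr',np.mean(b,0))
p=[.4735,-.2255,0]
q,o=tcp(p,0,84.4,0)
r.reach(q+[0,0,.12],o); r.servo_line(q,o); x=r.sense();print(x['contact_force'],x['clock'],x['tcp_pos'],q)
snap('wrist','w1')
r.grab(35); x=r.sense(); print(x['opening'],x['contact_force'],x['clock'])
snap('scene','s1')
E
```

```text
[0.498  0.5608 0.022 ] 0.2986 -73.3
[0.584  0.2748 0.022 ] 0.1902 -164.1
[0.4011 0.2227 0.022 ] 0.2953 107.9
[0.3104 0.5037 0.022 ] 0.1961 16.9
ctr [0.4483555  0.39050984 0.022     ]
[ 0.68607817  0.3129444  -0.19192497] 2.65 [ 0.4738176  -0.22584002  0.18809961] [ 0.4735 -0.2255  0.187 ]
0.03570524937010586 [ 1.05432105 -0.26834142 -0.08921679] 3.55
```

View pics/w1.png

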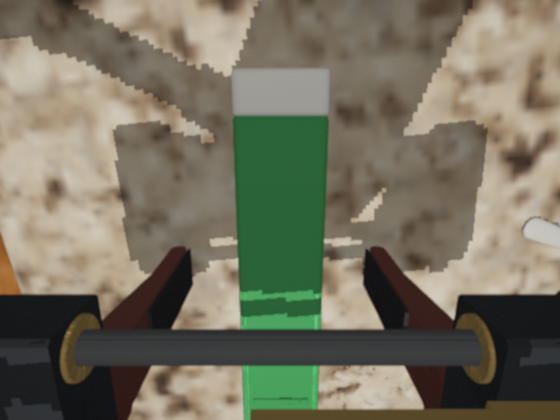

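View pics/s1.png

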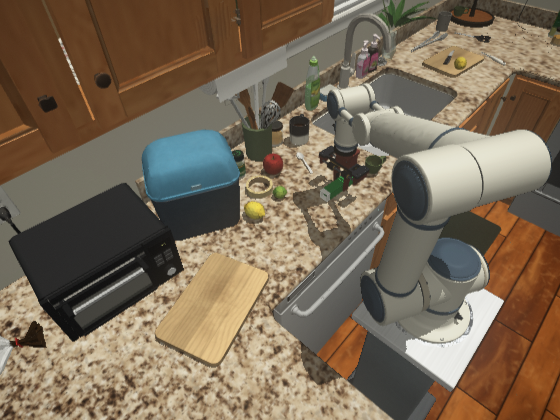

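The grasp is good: the opening reads 35.7 mm against a 36 mm case. The wrist view shows the case centred between the fingers with the white mouth band at rows 68–115. The board is centred at (0.448, 0.390) with its x axis at about 17°. Now I'll lift, shift and tip about the future contact point of the handle.

```bash
cat >> h.py <<'E'
S=.062; PSI=90.; CX,CY=.43,-.20
C=np.array([CX,CY+.0925+S,0])
def tip(th,hc,c=C):
    R=Ro.from_euler('xyz',[0,th,PSI],degrees=True)
    p=c+[0,0,hc]-R.apply([.0925+S,0,.005]); return tcp(p,th,PSI,0)
E
python3 - <<'E'
from h import *
q,o=tcp([.4735,-.2255,.05],0,84.4,0); r.servo_line(q,o,.15)
q,o=tcp([CX,CY,.05],0,PSI,0); r.servo_line(q,o,.12)
for th,hc in [(6,.03),(12,.012),(18,.004),(23,0),(28,0),(34,0)]:
    q,o=tip(th,hc); r.servo_line(q,o,.1)
x=r.sense();print(x['clock'],x['contact_force'],x['orientation'],x['tcp_pos']-q,x['opening'])
snap('scene','s2'); r.wait(.5)
s=snap('scene','s3'); snap('wrist','w3');snap('top','t3')
print(r.sense()['contact_force'])
cv2.imwrite('pics/s3c.png',cv2.resize(s['frame'][130:280,240:440,::-1],None,fx=4,fy=4,interpolation=cv2.INTER_CUBIC))
E
```

```text
6.875 [-0.02679085 -0.17184443 -2.89416734] [-179.9670991    33.88842559   90.06772719] [ 0.00011128 -0.00018849 -0.00014925] 0.035763889949318554
[ 0.5369657  -0.95331033 -2.84965854]
```

View pics/s3c.png

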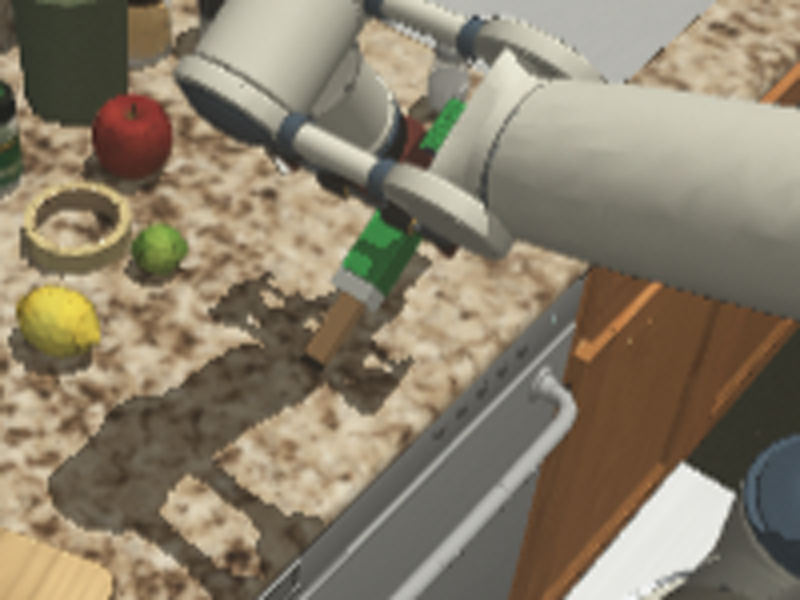

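View pics/w3.png

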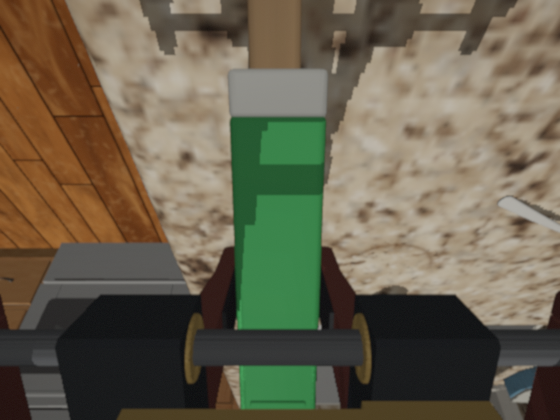

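The muddler has slid out and rests on the worktop. In the 4x scene crop its handle end is at about (318,358), and the mouth is at (355,290). The case hasn't slipped in the grip. I'll lay it back down, pivoting about the handle.

```bash
python3 - <<'E'
from h import *
for th,hc in [(28,0),(22,.000),(16,.002),(10,.006),(5,.009),(0,.012)]:
    q,o=tip(th,hc); r.servo_line(q,o,.1)
q,o=tcp([CX,CY,.001],0,PSI,0); r.servo_line(q,o,.05)
x=r.sense();print(x['clock'],x['contact_force'],x['tcp_pos']-q)
r.let_go(); r.wait(.1)
r.servo_line(q+[0,0,.13],o,.2)
r.wait(.2)
s=snap('scene','s4'); w=snap('wrist','w4');t=snap('top','t4')
print(r.sense()['clock'])
cv2.imwrite('pics/s4c.png',cv2.resize(s['frame'][130:280,240:440,::-1],None,fx=4,fy=4,interpolation=cv2.INTER_CUBIC))
cv2.imwrite('pics/t4c.png',cv2.resize(t['frame'][160:300,220:420,::-1],None,fx=4,fy=4,interpolation=cv2.INTER_CUBIC))
E
```

```text
10.1 [-0.12530303  0.21956227 -2.89146472] [-8.12407452e-05  6.15027714e-04 -3.20025094e-04]
12.2833
```

View pics/s4c.png

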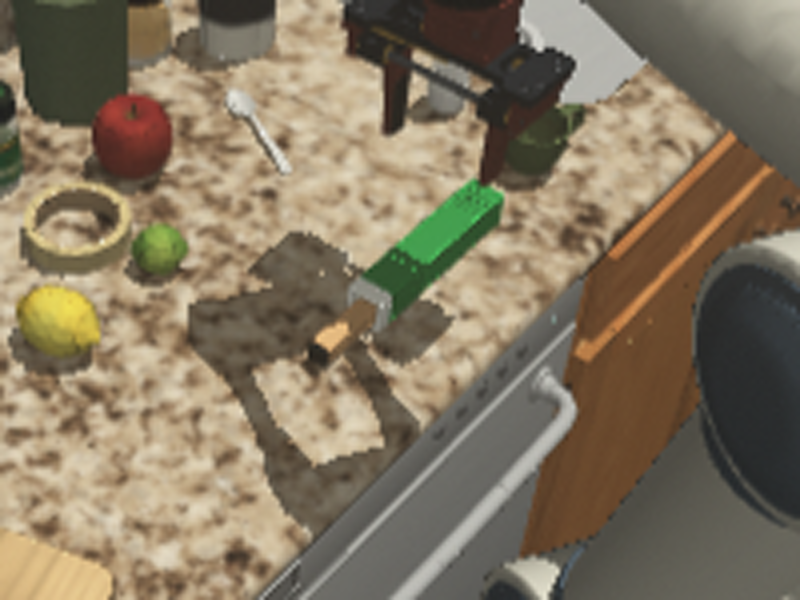

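View pics/t4c.png

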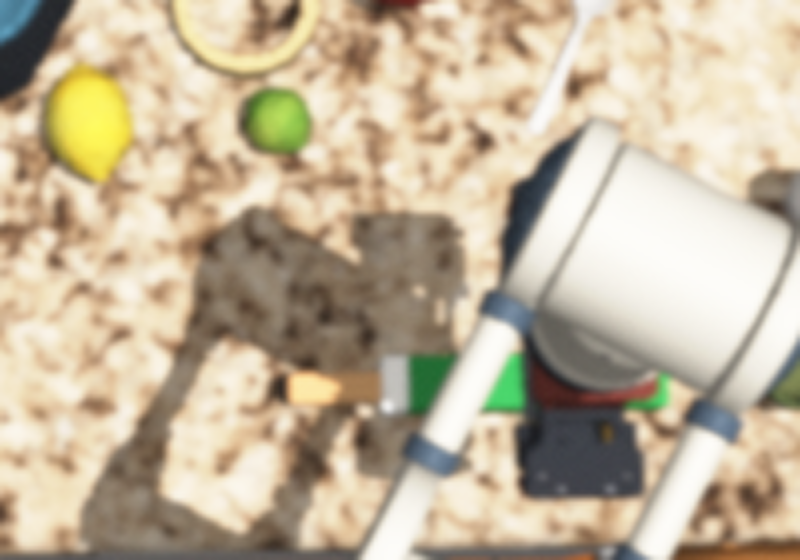

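View pics/w4.png

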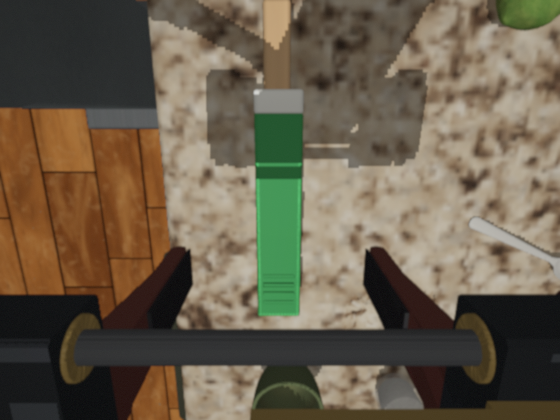

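The case lies flat with the muddler sticking out. In the 4x top crop the mouth is at x≈380, the wood's end at x≈288 and the dark bumper's end at x≈270, all at y≈388. Now I'll measure them.

```bash
python3 - <<'E'
from h import *
t=dict(np.load('pics/t4.npz'));w=dict(np.load('pics/w4.npz'))
P=lambda x,y,z:ray(t,220+x/4-.4,160+y/4-.4,z).round(4)
print('mouth',P(382,357,.036),P(380,412,.036));print('woodend',P(288,374,.025),P(288,402,.025),'near mouth',P(378,372,.025),P(378,402,.025));print('bumper',P(271,388,.024))
W=lambda x,y,z:ray(w,x,y,z).round(4)
print('wrist mouth',W(254,90,.036),W(303,90,.036),'end',W(260,316,.036),W(300,316,.036));print('mud',W(265,0,.025),W(292,0,.025),W(266,80,.025),W(290,80,.025))
s=dict(np.load('pics/s4.npz'));print('scene handle',ray(s,240+318/4,130+352/4,.015))
E
```

```text
mouth [ 0.446  -0.1086  0.036 ] [ 0.4104 -0.1063  0.036 ]
woodend [ 0.4371 -0.048   0.025 ] [ 0.4188 -0.0476  0.025 ] near mouth [ 0.4375 -0.1065  0.025 ] [ 0.418 -0.106  0.025]
bumper [ 0.4282 -0.0368  0.024 ]
wrist mouth [ 0.4134 -0.1086  0.036 ] [ 0.4483 -0.1086  0.036 ] end [ 0.4153 -0.2923  0.036 ] [ 0.4497 -0.2922  0.036 ]
mud [ 0.4214 -0.049   0.025 ] [ 0.4401 -0.049   0.025 ] [ 0.4217 -0.1011  0.025 ] [ 0.4393 -0.1011  0.025 ]
scene handle [ 0.4260689  -0.04572109  0.015     ]
```

The measurements agree: the handle end is at y≈−0.04 and the muddler axis at x≈0.429, with about 67 mm sticking out and the yaw aligned. I'll grip 28 mm from the handle end and draw it out.

```bash
python3 - <<'E'
from h import *
p=np.array([.4292,-.115,.005])
q,o=tcp(p,0,90,.047)
r.servo_line(q+[0,0,.08],o,.2); r.servo_line(q,o,.12); r.grab(20)
x=r.sense();print(x['clock'],x['contact_force'],x['opening'])
r.servo_line(q+[0,0,.0015],o,.05)
r.servo_line(q+[0,.125,.0015],o,.1)
r.wait(.15); x=r.sense();print(x['clock'],x['contact_force'],x['opening'])
t=snap('top','t5');s=snap('scene','s5')
cv2.imwrite('pics/s5c.png',cv2.resize(s['frame'][130:280,240:440,::-1],None,fx=4,fy=4,interpolation=cv2.INTER_CUBIC))
E
```

```text
15.0 [-0.25045522 -0.0350033   0.57124614] 0.019602484567548054
16.8 [ 0.0630736   0.59104643 -0.96586859] 0.019657501526901214
```

View pics/s5c.png

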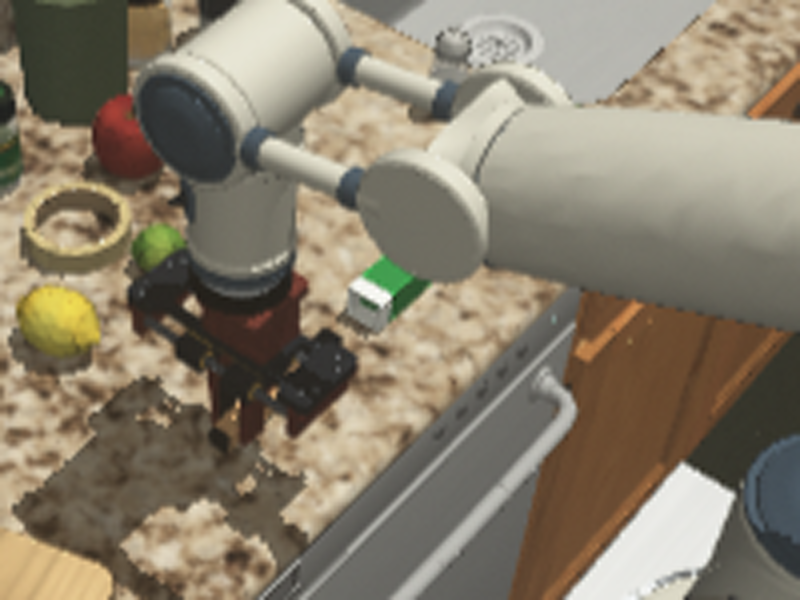

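View pics/t5.png

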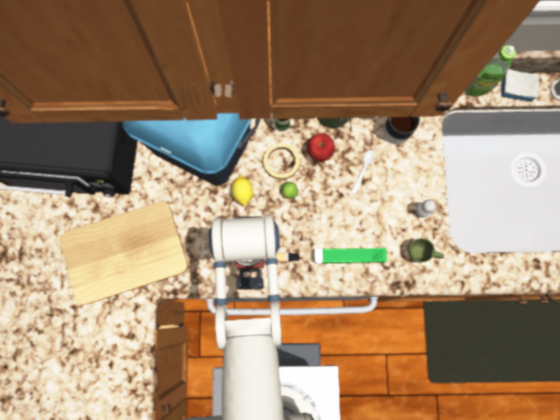

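The muddler is fully out: in the top view its head ends at about (299,257), and the case mouth is at (315,256), with the case undisturbed. Next I'll lift it and carry it to the board.

```bash
python3 - <<'E'
from h import *
q,o=tcp([.4292,.01,.0065],0,90,.047)
r.servo_line(q+[0,0,.09],o,.15)
q,o=tcp([.448,.390,.0],0,107,.047)
r.servo_line(q+[0,0,.11],o,.18)
r.servo_line(q+[0,0,.045],o,.1)
print(r.sense()['clock']); s=snap('scene','s6')
cv2.imwrite('pics/s6c.png',cv2.resize(s['frame'][200:380,120:320,::-1],None,fx=3,fy=3,interpolation=cv2.INTER_CUBIC))
snap('wrist','w6')
E
```

```text
20.7
```

View pics/s6c.png

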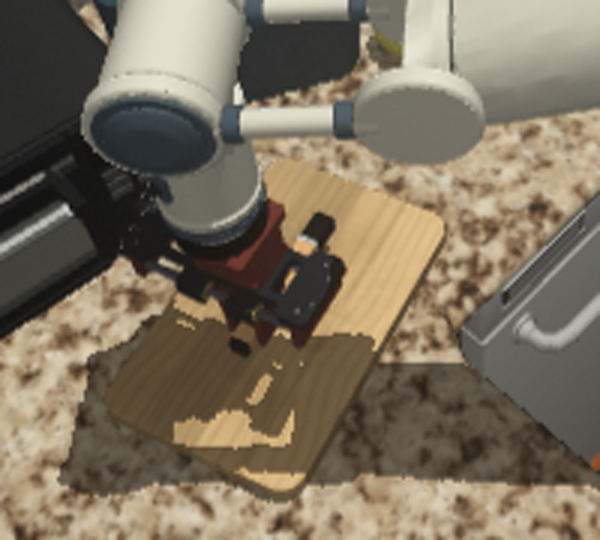

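The muddler hangs level above the board; in the 3x crop the head is at (320,225) and the handle at (240,346), both inside its outline. I'll lower it slowly with a force check.

```bash
python3 - <<'E'
from h import *
q,o=tcp([.448,.390,.0],0,107,.047)
f0=r.sense()['contact_force'][2]
for z in [.030,.027,.0255,.0245,.0235,.0225,.0215]:
    r.servo_line(q+[0,0,z],o,.04); f=r.sense()['contact_force'][2]; print(z,round(f-f0,2))
    if f-f0>1.5: break
r.let_go(); r.wait(.2); r.servo_line(q+[0,0,.2],o,.15); r.wait(.3)
print(r.sense()['clock'])
s=snap('scene','s7'); t=snap('top','t7'); w=snap('wrist','w7')
cv2.imwrite('pics/s7c.png',cv2.resize(s['frame'][200:380,120:320,::-1],None,fx=3,fy=3,interpolation=cv2.INTER_CUBIC))
E
```

```text
0.03 -0.61
0.027 -0.1
0.0255 0.86
0.0245 0.23
0.0235 -0.63
0.0225 0.65
0.0215 1.05
25.8
```

View pics/s7.png

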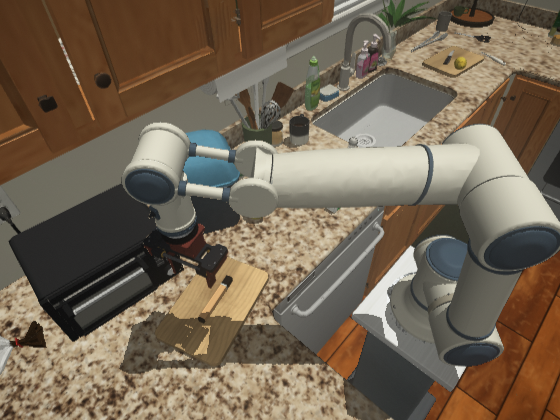

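View pics/w7.png

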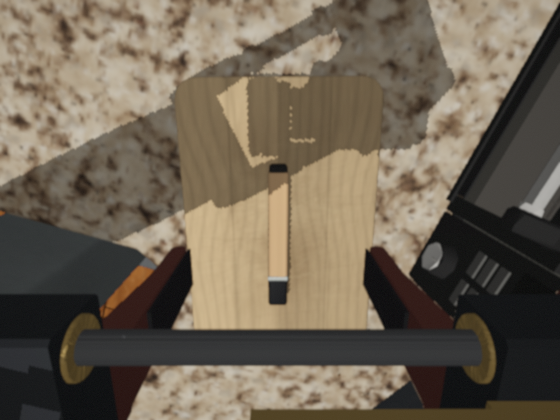

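View pics/t7.png

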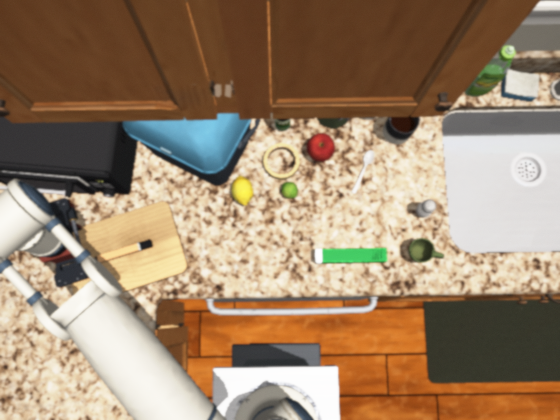

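The wrist view shows the muddler lying on the board's centre line, with the handle end at (279,165) and the head end at (278,303). The top view shows the case flat and empty and the bystanders where they were. One numeric check, then I'll hand in.

```bash
python3 - <<'E'
from h import *
w=dict(np.load('pics/w7.npz'))
a,b=ray(w,279,165,.042),ray(w,278,303,.042); R=Ro.from_euler('z',17,degrees=True).inv()
print(np.linalg.norm(a-b),[R.apply(p-[.448,.390,0]).round(3) for p in (a,b)])
t0=dict(np.load('pics/top0.npz'));t7=dict(np.load('pics/t7.npz'))
d=cv2.absdiff(t0['frame'],t7['frame']).max(2)
for n,(x,y) in dict(lime=(289,190),lemon=(242,191),cup=(420,250),shaker=(425,208)).items(): print(n,d[y-12:y+13,x-12:x+13].mean().round(2))
x=r.sense();print(x['contact_force'],x['opening'])
r.hand_in()
E
```

```text
0.1465305409878717 [array([0.002, 0.074, 0.042]), array([ 0.002, -0.072,  0.042])]
lime 7.98
lemon 7.07
cup 5.65
shaker 8.31
[ 0.03959616 -0.27366266 -0.41536122] 0.08784899368695638
the job is handed in; nothing more can be done
```

I've handed the job in at about 26 s on the robot's clock (limit 67 s). The muddler lies on the chopping board and the empty case lies flat on the worktop. The hand-in gives no verdict, so the result rests on my own checks.

**What I did:**
- I gripped the case at its middle, tipped it 34° mouth-down close to the worktop, and let the handle slide out until the worktop stopped it.
- I laid the case flat and let go with about 67 mm of the handle sticking out.
- I took the muddler by the handle, drew it out straight, carried it level to the board, set it down and let go.

**Last checks:**
- **Muddler:** its ends are at about (0.002, +0.074) and (0.002, −0.072) m in the board's frame, well inside the outline. I measured its length as 147 mm against the true 150, so the positions are a few millimetres out at most. I didn't measure the end heights separately, but in the picture it lies flat.
- **Set-down force:** the readings while lowering stayed at noise level (up to about 1 N), so I lowered it by height and had no clear touch signal. It ended in place.
- **Case:** the top view shows it flat and where I left it.
- **Lime, lemon, cup and salt shaker:** they look unmoved in the top view, at the same pixel positions as at the start. The image difference around them is small but not zero (6 to 8 grey levels), with no visible shift. I put it down to image noise or lighting but had no unchanged patch to compare it with.
- **Gripper:** it is open and raised clear, with no contact force above noise.

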